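# Clear the setting fixture, then set and hold the end cap's running clearance

## Task

Using the orange scraper block, wipe the three loose chips off the aluminium plate into the blue tray at its end without touching the chips with the fingers, then stand the scraper back upright on the green mat and let go of it. Then screw the knurled end cap down (clockwise from above) until it bottoms out, back it off a quarter turn, and finish with the gripper still holding the cap firmly and still in that position. Leave the ring, caliper, washers and plug gauge where they are.

Things in the scene. Friction and masses are not known exactly. Their poses are not given: they have to be found in the camera images.
- fixture: Setting fixture, fixed to the table, pose varies. Origin on the table. In its frame: aluminium plate x = -80 to 80 mm, y = -90 to 165 mm, top 24 mm above the table; blue tray beyond the y = -90 mm edge; spindle with end cap at x = 0, y = 115 mm (round foot 64 mm across, 37 mm above the table at most; 38 mm neck up to 55 mm). Chips lie at y = -62 to 16 mm, x within 50 mm of 0.
- tray_centre (a point): Centre of the blue open tray's floor, 4 mm above the table; axes as the fixture's. Tray 168 (x) x 79 mm (y), y = -90 to -170 mm of the fixture, outer walls 22 mm high, no wall towards the plate, so what is pushed over the plate's edge drops in.
- plate_top (a point): Point on the plate's top face, 24 mm above the table, at x = 0, y = -20 mm of the fixture, in the middle of the area with the chips; axes as the fixture's.
- cap (a joint): Angle of the end cap on its right-hand thread, rad: grows as it is screwed down (clockwise from above); 6.28 is the hard stop where it bottoms out. Starts 2.0 to 3.6 rad short of it. A quarter turn back from the stop reads 4.71. The cap sinks 4 mm per turn (0.64 mm per rad), stays where it is left and takes about 0.1 Nm to turn.
- cap_centre (a point): Centre (half-way up, on the axis) of the brass knurled round end cap, 44 mm diameter, 34 mm tall, upright; centre 73 mm above the table when home. Turns with the cap; its -x runs along the white line on top, middle to rim. Home: the line points along the fixture's -x, over the white mark on the foot; a quarter turn back: along the fixture's -y, to the tray. Grip it at any yaw.
- mat: Green cutting mat, fixed, 220 (x) x 180 (y) x 3 mm thick, origin at the middle of its underside on the table; the scraper stands on it and belongs there.
- scraper_centre (a point): Orange scraper block, 160 g (varies), half-way up (31 mm above its underside); z up. Foot 120 mm along its x, 30 mm along y, 22 mm tall; above it a grip rib 80 mm along x, 22 mm along y, up to 62 mm above the underside. Grip the rib across y. The 120 mm long side faces push chips.
- chip_a_centre (a point): Centre of a loose orange-brown metal chip, 18 x 12 x 6 mm, 12 g, lying flat on the plate.
- chip_b_centre (a point): Centre of a second, equal chip.
- chip_c_centre (a point): Centre of a third, equal chip.
- ring_centre (a point): Bystander: centre of the heavy dull steel inertia ring, 140 mm across, 20 mm tall, lying on the table beyond the mat.
- caliper_centre (a point): Bystander: caliper, 195 mm long along its x, 12 mm tall, lying flat on the table near the robot.
- washer_a_centre (a point): Bystander: white plastic washer, 28 mm across, 5 mm tall, on the table near the robot.
- washer_b_centre (a point): Bystander: an equal white washer on the table beyond the mat.
- plug_gauge_centre (a point): Bystander: plug gauge, 125 mm long along its x, 18 mm thick, lying on the table at the mat's far right.
Mind the look-alikes: they are no part of the job. What is meant by the part that bears scraper_centre is not pink, white or yellow, and is the smaller of those in its own colour.

How it is judged (in metres and radians):
On the way, in this order (a step that is already met when the one before it is completed fails the run):
1. all three chips wiped off the plate into the blue tray (y of chip_a_centre in the frame of fixture between -0.168 and -0.091 m and x of chip_a_centre in the frame of fixture between -0.082 and 0.082 m and height (world z) of each of chip_a_centre, chip_b_centre, chip_c_centre below 0.021 m and y of chip_b_centre in the frame of fixture between -0.168 and -0.091 m and x of chip_b_centre in the frame of fixture between -0.082 and 0.082 m and y of chip_c_centre in the frame of fixture between -0.168 and -0.091 m and x of chip_c_centre in the frame of fixture between -0.082 and 0.082 m), for 0.2 s.
2. scraper standing upright on the green mat, let go (x of scraper_centre in the frame of mat between -0.11 and 0.11 m and y of scraper_centre in the frame of mat between -0.09 and 0.09 m and height (world z) of scraper_centre between 0.03 and 0.038 m and angle between scraper_centre's own z axis and vertical below 0.1 rad and contact force between the fingers and scraper below 0.1 N), for 0.2 s.
3. end cap screwed down to its stop (value of joint cap above 6.18 rad), for 0.2 s.
At the end, for the whole second after the job is handed in: The cap stands a quarter turn (1.57 rad, within 0.26 rad = 15 degrees) back from its stop, still, gripped by the fingers with more than 2 N; all three chips lie in the blue tray, below the plate's top; the scraper stands upright (within 0.1 rad) on the green mat with its centre over the mat (all of step 1 and value of joint cap between 4.45 and 4.97 rad and velocity of joint cap between -0.1 and 0.1 rad/s and contact force between the fingers and cap above 2 N and x of scraper_centre in the frame of mat between -0.11 and 0.11 m and y of scraper_centre in the frame of mat between -0.09 and 0.09 m and height (world z) of scraper_centre between 0.03 and 0.038 m and angle between scraper_centre's own z axis and vertical below 0.1 rad); the arm keeps its last pose, push and grip.
It fails at once if a chip touched with the fingers (contact force between the fingers and chip_a above 1 N or contact force between the fingers and chip_b above 1 N or contact force between the fingers and chip_c above 1 N).
It fails at once if a bystander (ring, caliper, washer, plug gauge) moved by more than 2 cm (distance of any of ring_centre, caliper_centre, washer_a_centre, washer_b_centre, plug_gauge_centre from where it was at the start of the episode above 0.02 m).
It also fails if it takes over 72 s, if anything falls off the work surface, if the arm or the gripper's body presses on something with over 40 N, if the wrist force passes 120 N, or if a joint passes its speed limit or range.

## Robot

A 6-joint arm with a two-finger parallel gripper is mounted at the origin on the work surface. World frame = base frame: x ahead of the robot, y to its left, z up, the work surface at z = 0. Lengths are in mm, angles in rad, forces in N, time in s.
With the tool pointing down it reaches from about 350 to 875 mm from the base axis. Payload 4.2 kg.
Tool frame: the origin (TCP) lies midway between the tips of the shut fingers; the grasp point (between the pads) lies 19 mm behind it; z points along the fingers, y is the line along which they close (so a half turn about z gives the same grasp; the last joint's range is limited). The gripper opens to 87 mm and grips with 3 to 60 N. Pads are 19 mm wide; open, the fingers measure 117 mm over their backs; the gripper's body (75 mm by 190 mm) begins 51 mm behind the grasp point.
Start: joints at [1.465, 0.385, 0.008, 0, -1.194, -0.259], TCP at [222.944, 583.862, 222.55] pointing down, gripper open.
Joint ranges: [-3.14, 3.14], [-1.21, 2.06], [-1.07, 1.41], [-3.16, 2.05], [-2.99, -0.16], [-3.1, 3.1]. Speed limits (rad/s): [2.79, 2.79, 3.14, 3.14, 3.14, 3.14].

## Interface

Orientations are given as [roll, pitch, yaw] about the fixed x, y, z axes, in that order (R = Rz(yaw) Ry(pitch) Rx(roll)).
In Python, from cell import observe, capture, calibration, sign_off, spot_in, outline_of, tip_of gives the robot as it stands.
- The arm moves only by the shell command python3 -m crank 'ROWS' [FORCE]. ROWS is JSON, a list of rows, each an object with "delta_pos": the shift along the tool's x, y, z in mm, a list of three; "twist": the turn about the tool's z in degrees; "fingers": the closure, from 0 (fully open) to 1 (shut). In form: [{"delta_pos": [x, y, z], "twist": twist, "fingers": fingers}, ...]. A call has 1 to 12 rows; each row shifts and turns the commanded pose from where the row before left it, along the tool's axes as they then stand; what a row does not reach is not made up. A row lasts 1/10 s, in which the tool goes at most 50 mm and 8.59 degrees, less where a joint would pass 70% of its speed; a pose out of reach is approached as far as the arm can. A call with a gripper value outside its range is refused whole. The fingers move at their own pace and stop on an object; FORCE is the grip in N (left out, the last holds). Time passes only in rows, so rows that do not move let the fingers close. It gives the time, the measured TCP pose, the force, the opening and the grip force at its end, in the units of the state.
- observe(): the state, without advancing time (a new reading comes with each control period).
- capture(name): name is "scene" or "top" or "wrist"; returns (picture, depth): 384x512x3 uint8, red, green, blue; 384x512 float32, mm along the optical axis (not along the pixel's ray), 0 where there is no reading.
- calibration(name): a dict with "fx", "fy", "cx", "cy" (pixels), "k1" (the pictures are not rectified: a ray, as slopes to the right and down, at radius r is drawn at 1 + k1 r^2 times it, then the intrinsics apply), "extrinsics" (4x4, takes a point from camera to world coordinates). Camera axes: x right, y up, looking along -z (the intrinsics and any distortion apply to the point x, -y, -z); pixel columns grow to the right and rows downward; lengths in mm; the calibration is good to about 2 mm. A picture is of the moment at which its call begins: read the wrist's pose just before it. calibration takes no time and is no camera call; for the wrist camera it gives the pose at the moment of the call.
- sign_off(): hands the job in; it is judged then, once.
Trained networks look in the newest picture that a camera, given by its name, has taken for a name from the list of things; names that differ only in an ending like _2 or _b are one class to them, and where a whole thing is asked for, a point or a joint stands for the part that bears it (a point fixed in the world has none). Each returns a list of dicts, best first, with "conf" (0 to 1); they miss things now and then, are a little off and sometimes report something else, mostly with a low value. They report only what shows in the picture. A call takes as long as a camera call. They do not tell look-alikes from the thing itself.
- spot_in(camera, label): "bbox" ([left, top, width, height] in pixels, round what is visible of it).
- outline_of(camera, label): "mask" (384x512 bool, what is visible of it) and "bbox" ([left, top, width, height] in pixels, round what is visible of it).
- tip_of(camera, label): "xy" ([column, row] in pixels: a listed point, or the origin of a listed thing).
The state is a dict: "time": time; "joint_positions": joint angles; "dq": joint speeds; "effort": joint torques, N m; "tcp_pos": TCP position; "tcp_rot": TCP orientation; "force": force on the tool from outside, world axes, zero at the start; "ft_torque": the same for the moment, N m; "grip_width": finger opening in mm; "finger_force": force on a finger pad.
Only numpy, scipy, OpenCV 4.12 (cv2) and the standard library are available. Lean on these libraries where they do the work, as an engineer would, in place of code of your own. Each camera call takes 0.05 s, during which the arm holds its last target. There are 200 camera calls.

## Working session

There is one attempt and no reset: what is moved stays moved. The work goes in short steps, Python scripts to look and compute and a shell command to move; the robot and the scene stay as the last step left them, time stands still between calls to the robot, and variables do not carry over. Pictures are saved under pics/ and viewed, at most 10 in all, crops included, and the job is handed in when it is done.

```bash
ls; mkdir -p pics
cat > h.py <<'E'
import numpy as np,cv2
from cell import *
def world(cam,uv,depth=None,z=None,cal=None):
    c=cal or calibration(cam);E=np.array(c["extrinsics"]);uv=np.atleast_2d(np.array(uv,float))
    d=np.stack([(uv[:,0]-c["cx"])/c["fx"],(uv[:,1]-c["cy"])/c["fy"]],1);s=d.copy()
    for _ in range(10): s=d/(1+c["k1"]*(s**2).sum(1,keepdims=True))
    r=np.c_[s[:,0],-s[:,1],-np.ones(len(s))]
    if z is None: t=np.atleast_1d(depth)[:,None]; return (r*t)@E[:3,:3].T+E[:3,3]
    rw=r@E[:3,:3].T; return E[:3,3]+rw*((z-E[2,3])/rw[:,2])[:,None]
def shot(cam,f=None):
    cal=calibration(cam);p,d=capture(cam)
    if f: cv2.imwrite("pics/"+f,p[:,:,::-1])
    return p,d,cal
E
python3 - <<'E'
from h import *
o=observe();print(o)
a=shot("top","top0.png");b=shot("scene","scene0.png")
np.savez("s0.npz",tp=a[0],td=a[1],sp=b[0],sd=b[1])
cv2.imwrite("pics/both.png",cv2.resize(np.vstack([a[0],b[0]])[:,:,::-1],(400*1,600)))
for n in ["fixture","mat","scraper_centre","cap_centre","chip_a_centre","plate_top","tray_centre","ring_centre","caliper_centre"]:
    for r in tip_of("top",n)[:5]:
        u,v=r["xy"];i,j=int(round(v)),int(round(u))
        print(n,round(r["conf"],2),np.round(r["xy"]),a[1][i,j],np.round(world("top",r["xy"],a[1][i,j]),0))
E
```

```text
pics
{'time': 0.0, 'joint_positions': array([ 1.46459167e+00,  3.85536762e-01,  6.59403841e-03, -5.30166360e-04,
       -1.19403565e+00, -2.58563400e-01]), 'dq': array([ 0.0001405 ,  0.0007349 , -0.00036174,  0.00022105,  0.00220767,
        0.00142309]), 'effort': array([ 1.63079236e-03, -3.90667176e+01,  1.87400079e+01,  4.21957567e+00,
        1.09988110e-02, -1.77653769e-04]), 'tcp_pos': array([222.73514138, 583.28565428, 221.45452002]), 'tcp_rot': array([ 3.13935715e+00, -8.17637997e-05, -3.64963555e-01]), 'force': array([-0.56922972, -0.24772958,  0.12750641]), 'ft_torque': array([-0.03719509,  0.03518535, -0.05234239]), 'finger_force': 0.0, 'grip_width': 87.27435385267371}
fixture 0.94 [170. 181.] 1302.9862 [[574.  84.  26.]]
mat 0.76 [272. 196.] 1314.9846 [[ 535. -267.    1.]]
scraper_centre 0.77 [396. 244.] 1216.3938 [[ 380. -663.   67.]]
scraper_centre 0.64 [292. 270.] 1188.0208 [[ 292. -329.   84.]]
scraper_centre 0.57 [170. 241.] 1229.0638 [[371.  62.  63.]]
scraper_centre 0.57 [208. 182.] 1319.3586 [[577. -45.   8.]]
scraper_centre 0.54 [283. 194.] 1246.8944 [[ 531. -298.   69.]]
cap_centre 0.76 [131. 169.] 1240.2062 [[598. 197.  95.]]
chip_a_centre 0.47 [176. 186.] 1296.659 [[558.  62.  29.]]
plate_top 0.83 [174. 181.] 1301.6141 [[574.  70.  27.]]
tray_centre 0.91 [206. 180.] 1321.6946 [[586. -36.   7.]]
ring_centre 0.88 [252. 130.] 1362.4749 [[ 774. -193.   -2.]]
caliper_centre 0.92 [128. 259.] 1275.0996 [[311. 213.   7.]]
```

View pics/top0.png

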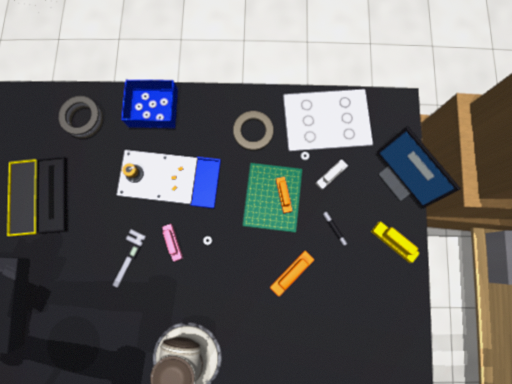

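View pics/scene0.png

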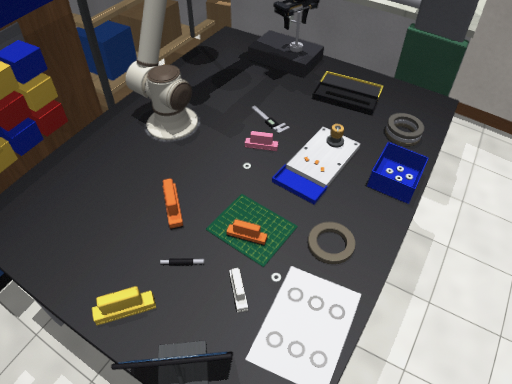

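The orange blocks are the one on the mat at top (284,195) and the one near the robot at (292,272). The block on the mat is smaller, which fits the description. Next I'll measure it and confirm with a crop.

```bash
cat > m.py <<'E'
from h import *
D=np.load("s0.npz");p,d=D["tp"],D["td"]
cal=calibration("top")
hsv=cv2.cvtColor(p,cv2.COLOR_RGB2HSV);H,S,V=[hsv[...,i].astype(int) for i in range(3)]
vv,uu=np.mgrid[:384,:512]
W=world("top",np.c_[uu.ravel(),vv.ravel()],d.ravel(),cal=cal).reshape(384,512,3)
def rect(n,m,box,zr=None):
    k=np.zeros_like(m);a,b,c,e=box;k[b:e,a:c]=m[b:e,a:c]
    if zr: k&=(W[...,2]>zr[0])&(W[...,2]<zr[1])
    q=W[k];r=cv2.minAreaRect(q[:,:2].astype(np.float32));print(n,k.sum(),np.round(r[0],1),np.round(r[1],1),round(r[2],1),"z",np.round(np.percentile(q[:,2],[5,50,95]),1),"mean",q.mean(0).round(1))
org=(H<16)&(S>150)&(V>110)
rect("scr",org,(270,170,300,220));rect("scr rib",org,(270,170,300,220),(50,90));rect("scrfoot",org,(270,170,300,220),(10,40))
rect("big",org,(260,245,320,300))
rect("mat",(H>55)&(H<85)&(S>100),(235,155,310,240))
rect("tray",(H>105)&(H<130)&(S>150),(185,150,230,215))
rect("plate",(S<60)&(V>150),(112,145,200,210),(10,40))
rect("cap",W[...,2]>78,(112,145,150,195),(78,110))
k=np.zeros_like(org);k[150:205,160:190]=org[150:205,160:190]
n,l,st,c=cv2.connectedComponentsWithStats(k.astype(np.uint8))
for i in range(1,n):
    if st[i,4]>4: print("chip",st[i],np.round(world("top",c[i],z=30,cal=cal),1))
E
python3 m.py
python3 - <<'E'
import cv2
p=cv2.imread("pics/top0.png")
cv2.imwrite("pics/crop1.png",cv2.resize(p[140:300,110:325],None,fx=3.7,fy=3.7,interpolation=cv2.INTER_CUBIC))
E
```

```text
scr 69 [ 441.5 -275.9] [ 53.8 271.3] 73.6 z [22.9 55.5 66.6] mean [ 524.8 -300.9   66.7]
scr rib 38 [ 537.3 -304.6] [75.  21.4] 12.9 z [53.1 62.1 66.7] mean [ 531.5 -304.5   61.2]
scrfoot 20 [ 529.5 -295.3] [71.6 18.1] 25.9 z [21.6 25.7 33.7] mean [ 521.7 -299.3   26.3]
big 256 [ 279.3 -336.2] [ 47.8 171.7] 46.8 z [-2.3 32.6 85.1] mean [ 282.1 -328.9   43. ]
mat 2957 [ 481.4 -261.9] [185.6 333.1] 84.4 z [-1.8  2.7  7.2] mean [ 531.3 -261.9    8.4]
tray 1198 [482.7 -70.7] [405.9 148.6] 20.6 z [-0.3  4.5 22.8] mean [577.8 -37.9  12.7]
plate 3014 [592.9 130.8] [256.3 161.3] 84.7 z [19.8 24.2 28.5] mean [589.8 121.3  24.2]
cap 153 [598.8 207.8] [42.5 43.2] 0.6 z [82.6 91.3 95.1] mean [598.6 205.5  90.7]
```

View pics/crop1.png

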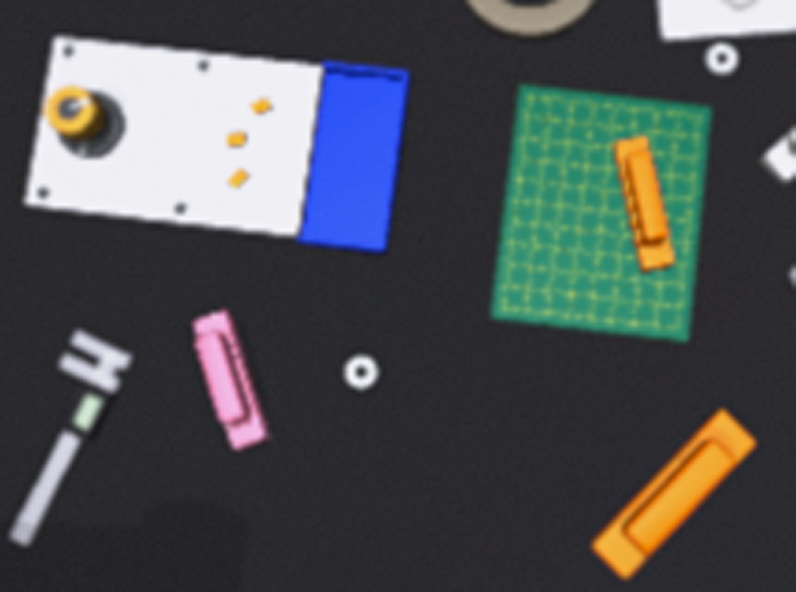

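Crop shows: the smaller orange block is on the mat, around crop (645,205), and it fits; the big block at (675,495) is the look-alike. The chips are at crop (262,106), (237,139) and (239,178). Moving above the scraper now.

```bash
python3 -m crank '[{"delta_pos":[30,36,0],"twist":0,"fingers":0},{"delta_pos":[30,36,0],"twist":0,"fingers":0},{"delta_pos":[30,36,0],"twist":0,"fingers":0},{"delta_pos":[30,36,0],"twist":0,"fingers":0},{"delta_pos":[30,36,0],"twist":0,"fingers":0},{"delta_pos":[30,36,0],"twist":0,"fingers":0},{"delta_pos":[30,36,0],"twist":0,"fingers":0},{"delta_pos":[30,36,0],"twist":0,"fingers":0},{"delta_pos":[30,36,0],"twist":0,"fingers":0},{"delta_pos":[30,36,0],"twist":0,"fingers":0}]'
python3 -m crank '[{"delta_pos":[30,36,0],"twist":0,"fingers":0},{"delta_pos":[30,36,0],"twist":0,"fingers":0},{"delta_pos":[30,36,0],"twist":0,"fingers":0},{"delta_pos":[30,36,0],"twist":0,"fingers":0},{"delta_pos":[30,36,0],"twist":0,"fingers":0},{"delta_pos":[30,36,0],"twist":0,"fingers":0},{"delta_pos":[30,36,0],"twist":-8.5,"fingers":0},{"delta_pos":[0,0,0],"twist":-8.5,"fingers":0},{"delta_pos":[0,0,0],"twist":-8.5,"fingers":0},{"delta_pos":[0,0,0],"twist":-8.3,"fingers":0},{"delta_pos":[0,0,0],"twist":0,"fingers":0}]'
cat > plan.py <<'E'
from h import *
import sys
# usage: plan.py x y z yawdeg
o=observe();t=o["tcp_pos"];y=o["tcp_rot"][2]
print("t",round(o["time"],2),"tcp",t.round(1),"rot",np.degrees(o["tcp_rot"]).round(1),"j",o["joint_positions"].round(2),"F",o["force"].round(1),"T",o["ft_torque"].round(2),"w",round(o["grip_width"],1),"ff",round(o["finger_force"],1))
if len(sys.argv)>3:
    d=np.array([float(a) for a in sys.argv[1:4]])-t
    print("tool delta",np.round([np.cos(y)*d[0]+np.sin(y)*d[1],np.sin(y)*d[0]-np.cos(y)*d[1],-d[2]],1))
    if len(sys.argv)>4: print("twist",round(((np.degrees(y)-float(sys.argv[4])+180)%360)-180,1))
E
python3 plan.py 532 -302 160 12.9
```

```text
time: 1.55
tcp_pos: [375.0, 138.8, 223.1]
tcp_rot: [-3.14, -0.001, -0.364]
force: [-0.0, 0.5, -0.1]
grip_width: 86.8
finger_force: 0.0
time: 2.65
tcp_pos: [479.8, -165.5, 222.6]
tcp_rot: [-3.142, -0.0, 0.21]
force: [-0.5, 0.1, -0.8]
grip_width: 87.2
finger_force: 0.0
t 2.65 tcp [ 479.8 -165.5  222.6] rot [-180.   -0.   12.] j [-0.01  0.18 -0.27 -0.   -1.11  1.79] F [-0.5  0.1 -0.8] T [-0.06 -0.03 -0.02] w 87.2 ff 0.0
tool delta [ 22.7 144.4  62.6]
twist -0.9
```

```bash
python3 -m crank '[{"delta_pos":[6,36,0],"twist":-0.9,"fingers":0},{"delta_pos":[6,36,0],"twist":0,"fingers":0},{"delta_pos":[6,36,0],"twist":0,"fingers":0},{"delta_pos":[5,36,0],"twist":0,"fingers":0},{"delta_pos":[0,0,0],"twist":0,"fingers":0},{"delta_pos":[0,0,0],"twist":0,"fingers":0}]' >/dev/null
cat > wr.py <<'E'
from h import *
import sys
p,d,cal=shot("wrist",sys.argv[1])
np.savez("w.npz",p=p,d=d,E=cal["extrinsics"])
hsv=cv2.cvtColor(p,cv2.COLOR_RGB2HSV);H,S,V=[hsv[...,i].astype(int) for i in range(3)]
vv,uu=np.mgrid[:384,:512]
W=world("wrist",np.c_[uu.ravel(),vv.ravel()],d.ravel(),cal=cal).reshape(384,512,3)
Z=W[...,2]
def rect(n,m):
    m=cv2.morphologyEx(m.astype(np.uint8),cv2.MORPH_OPEN,np.ones((3,3)))
    nn,l,st,c=cv2.connectedComponentsWithStats(m);i=1+np.argmax(st[1:,4]) if nn>1 else 0
    if i==0: print(n,"none");return
    k=(l==i)&(d>0);q=W[k];r=cv2.minAreaRect(q[:,:2].astype(np.float32));print(n,k.sum(),np.round(r[0],1),np.round(r[1],1),round(r[2],1),"z",np.round(np.median(q[:,2]),1))
org=(H<18)&(S>130)&(V>80)
E
cat > w1.py <<'E'
exec(open("wr.py").read())
rect("rib",org&(Z>55));rect("foot",org&(Z>8)&(Z<45));rect("all",org&(Z>8));rect("mat",(H>55)&(H<90)&(S>90))
E
python3 w1.py w1.png; python3 plan.py 532 -302 100 12.9
```

```text
rib 1724 [ 539.2 -304.5] [79.5 21.7] 13.5 z 62.7
foot 1553 [ 291.1 -343.6] [ 42.4 134.9] 46.8 z 26.7
all 2841 [ 538.5 -304.6] [119.1  29.8] 13.4 z 61.7
mat 9928 [ 532.1 -266.8] [182.2 222.9] 84.4 z 1.1
t 3.3 tcp [ 533.6 -300.3  222.3] rot [-180.     0.    12.9] j [-0.25  0.36 -0.02 -0.   -1.18  2.04] F [0.1 0.4 0.5] T [-0.   -0.   -0.02] w 87.2 ff 0.0
tool delta [ -2.    1.3 122.3]
twist -0.0
```

View pics/w1.png

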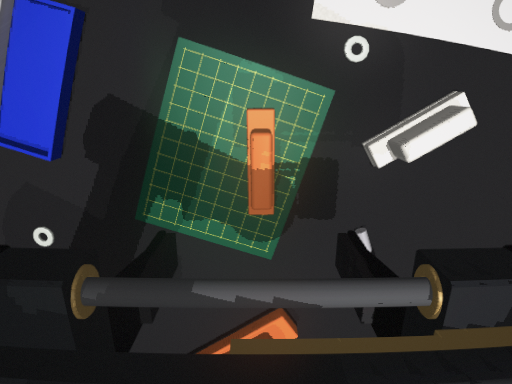

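Wrist picture: the scraper is centred near (261,160) on the mat, with size and height as specified. It measures (538.8, -304.5), yaw 13.4°. Descending to grip the rib.

```bash
python3 -m crank '[{"delta_pos":[4.1,5.3,40],"twist":-0.5,"fingers":0},{"delta_pos":[0,0,45],"twist":0,"fingers":0},{"delta_pos":[0,0,40],"twist":0,"fingers":0},{"delta_pos":[0,0,30],"twist":0,"fingers":0},{"delta_pos":[0,0,25],"twist":0,"fingers":0},{"delta_pos":[0,0,13],"twist":0,"fingers":0},{"delta_pos":[0,0,0],"twist":0,"fingers":0},{"delta_pos":[0,0,0],"twist":0,"fingers":0}]' 40; python3 plan.py 538.8 -304.5 29 13.4
```

```text
time: 4.1
tcp_pos: [540.1, -304.8, 31.0]
tcp_rot: [3.14, -0.002, 0.236]
force: [1.0, 0.8, -0.4]
grip_width: 87.0
finger_force: 0.0
t 4.1 tcp [ 540.1 -304.8   31. ] rot [ 1.799e+02 -1.000e-01  1.350e+01] j [-0.25  0.56 -0.23  0.   -0.78  2.06] F [ 1.   0.8 -0.4] T [-0.08 -0.06 -0.  ] w 87.0 ff 0.0
tool delta [-1.2 -0.6  2. ]
twist 0.1
```

```bash
python3 -m crank '[{"delta_pos":[0,0,1],"twist":0,"fingers":1},{"delta_pos":[0,0,0],"twist":0,"fingers":1},{"delta_pos":[0,0,0],"twist":0,"fingers":1},{"delta_pos":[0,0,0],"twist":0,"fingers":1},{"delta_pos":[0,0,0],"twist":0,"fingers":1},{"delta_pos":[0,0,0],"twist":0,"fingers":1},{"delta_pos":[0,0,0],"twist":0,"fingers":1},{"delta_pos":[0,0,0],"twist":0,"fingers":1}]' 40; python3 plan.py
python3 - <<'E'
from h import *
cal=calibration("top");P=world("top",[[180.8,168.6],[174,177.6],[174.6,188.1]],z=30,cal=cal)[:,:2]
a=np.radians(-5.3);x=np.array([np.cos(a),np.sin(a)]);y=np.array([-x[1],x[0]]);o=np.array([589.4,93.5])
print(P.round(),np.c_[(P-o)@x,(P-o)@y].round());print({k:(o+x*0+y*k).round(1).tolist() for k in(50,60,-80,-85)})
E
```

```text
time: 4.9
tcp_pos: [539.1, -305.0, 28.6]
tcp_rot: [-3.142, 0.0, 0.235]
force: [0.2, -0.3, 0.6]
grip_width: 30.8
finger_force: 0.0
t 4.9 tcp [ 539.1 -305.    28.6] rot [-180.     0.    13.5] j [-0.25  0.57 -0.23  0.   -0.77  2.06] F [ 0.2 -0.3  0.6] T [-0.04 -0.04  0.06] w 30.8 ff 0.0
[[619.  48.]
 [587.  69.]
 [551.  65.]] [[ 34. -43.]
 [ -0. -24.]
 [-36. -32.]]
{50: [594.0, 143.3], 60: [594.9, 153.2], -80: [582.0, 13.8], -85: [581.5, 8.9]}
```

```bash
python3 -m crank '[{"delta_pos":[0,0,0],"twist":0,"fingers":1},{"delta_pos":[0,0,0],"twist":0,"fingers":1},{"delta_pos":[0,0,0],"twist":0,"fingers":1},{"delta_pos":[0,0,0],"twist":0,"fingers":1}]' 40;  python3 -m crank '[{"delta_pos":[0,0,-15],"twist":0,"fingers":1},{"delta_pos":[0,0,-30],"twist":0,"fingers":1},{"delta_pos":[0,0,-30],"twist":0,"fingers":1},{"delta_pos":[0,0,-25],"twist":0,"fingers":1},{"delta_pos":[0,0,0],"twist":0,"fingers":1},{"delta_pos":[0,0,0],"twist":0,"fingers":1}]'; python3 plan.py 592.6 128.3 130 -5.3
```

```text
time: 5.3
tcp_pos: [539.1, -304.9, 28.5]
tcp_rot: [-3.141, 0.0, 0.235]
force: [-0.1, -0.1, -0.3]
grip_width: 21.8
finger_force: 40.0
time: 5.9
tcp_pos: [538.6, -304.6, 128.1]
tcp_rot: [-3.141, 0.0, 0.235]
force: [-0.7, 0.2, -3.1]
grip_width: 21.7
finger_force: 40.0
t 5.9 tcp [ 538.6 -304.6  128.1] rot [-179.9    0.    13.4] j [-0.25  0.45 -0.13 -0.   -0.98  2.06] F [-0.7  0.2 -3.1] T [-0.07  0.06 -0.02] w 21.7 ff 40.0
tool delta [ 153.1 -408.5   -1.9]
twist 18.7
```

```bash
python3 -m crank '[{"delta_pos":[8,-20,0],"twist":0,"fingers":1},{"delta_pos":[15,-40,0],"twist":0,"fingers":1},{"delta_pos":[15,-40,0],"twist":0,"fingers":1},{"delta_pos":[15,-40,0],"twist":0,"fingers":1},{"delta_pos":[15,-40,0],"twist":0,"fingers":1},{"delta_pos":[15,-40,0],"twist":0,"fingers":1},{"delta_pos":[15,-40,0],"twist":0,"fingers":1},{"delta_pos":[15,-40,0],"twist":0,"fingers":1},{"delta_pos":[15,-40,0],"twist":0,"fingers":1},{"delta_pos":[15,-40,0],"twist":0,"fingers":1},{"delta_pos":[10,-28,0],"twist":6,"fingers":1},{"delta_pos":[0,0,0],"twist":6.5,"fingers":1}]'; python3 -m crank '[{"delta_pos":[0,0,0],"twist":6.2,"fingers":1},{"delta_pos":[0,0,0],"twist":0,"fingers":1},{"delta_pos":[0,0,0],"twist":0,"fingers":1},{"delta_pos":[0,0,0],"twist":0,"fingers":1}]' >/dev/null
cat > w2.py <<'E'
exec(open("wr.py").read())
rect("scr",org&(Z>90));rect("tray",(H>105)&(H<130)&(S>120)&(Z<60));rect("plate",(S<60)&(V>110)&(Z>14)&(Z<34))
m=(org&(Z>15)&(Z<50)).astype(np.uint8)
n,l,st,c=cv2.connectedComponentsWithStats(m)
for i in range(1,n):
    if st[i,4]>15: print("chip",st[i],np.median(W[(l==i)],0).round(1))
E
python3 w2.py w2.png;python3 plan.py 592.6 128.3 50.2 -5.3
```

```text
time: 7.1
tcp_pos: [592.2, 131.0, 126.0]
tcp_rot: [3.141, 0.003, 0.017]
force: [0.6, -0.1, -1.7]
grip_width: 21.6
finger_force: 40.0
scr 7570 [623.  124.5] [29.4 57.3] 84.7 z 159.6
tray 15386 [570.6 -43.9] [ 99.2 179.1] 84.8 z 2.3
plate 31715 [600.6 130.7] [254.9 142.2] 85.1 z 22.1
chip [336 144  24  22 219] [618.2  53.   27.9]
chip [312 186  22  16 257] [587.8  72.   28.1]
chip [319 223  22  21 251] [551.8  67.8  27.9]
t 7.55 tcp [592.6 127.  128. ] rot [ 1.8e+02  1.0e-01 -5.2e+00] j [ 0.48  0.43 -0.17 -0.   -0.97  1.  ] F [ 1.1  0.7 -2.1] T [-0.04 -0.03 -0.02] w 21.4 ff 40.0
tool delta [-0.1 -1.3 77.8]
twist 0.1
```

View pics/w2.png

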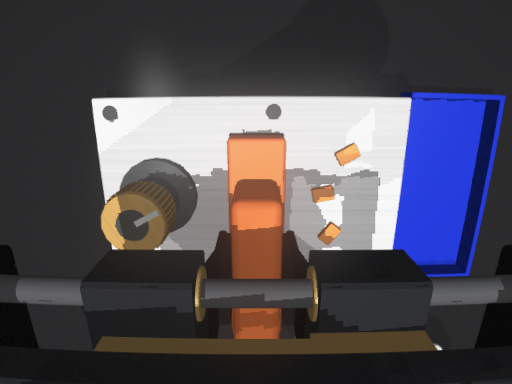

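The wrist picture shows the scraper held square and the chips ahead of it at (348,154), (323,194) and (329,233). The cap's white line points right and slightly up, so it is about 2 rad short of the stop. Lowering onto the plate.

```bash
python3 -m crank '[{"delta_pos":[0,-1,20],"twist":0,"fingers":1},{"delta_pos":[0,0,25],"twist":0,"fingers":1},{"delta_pos":[0,0,15],"twist":0,"fingers":1},{"delta_pos":[0,0,10],"twist":0,"fingers":1},{"delta_pos":[0,0,7],"twist":0,"fingers":1},{"delta_pos":[0,0,0],"twist":0,"fingers":1},{"delta_pos":[0,0,0],"twist":0,"fingers":1}]'; python3 plan.py 592.6 128.3 50.2 -5.3
```

```text
time: 8.25
tcp_pos: [593.6, 128.6, 52.3]
tcp_rot: [-3.141, -0.001, -0.091]
force: [0.8, 0.5, -1.6]
grip_width: 21.5
finger_force: 40.0
t 8.25 tcp [593.6 128.6  52.3] rot [-1.8e+02 -1.0e-01 -5.2e+00] j [ 0.48  0.52 -0.24  0.   -0.81  1.  ] F [ 0.8  0.5 -1.6] T [ 0.   -0.03 -0.03] w 21.5 ff 40.0
tool delta [-1.   0.4  2.1]
twist 0.1
```

Free of contact at 52; lower 1.5 more, then wipe 119 mm.

```bash
python3 -m crank '[{"delta_pos":[0,0,1.5],"twist":0,"fingers":1},{"delta_pos":[0,8,0],"twist":0,"fingers":1},{"delta_pos":[0,12,0],"twist":0,"fingers":1},{"delta_pos":[0,12,0],"twist":0,"fingers":1},{"delta_pos":[0,12,0],"twist":0,"fingers":1},{"delta_pos":[0,12,0],"twist":0,"fingers":1},{"delta_pos":[0,12,0],"twist":0,"fingers":1},{"delta_pos":[0,12,0],"twist":0,"fingers":1},{"delta_pos":[0,12,0],"twist":0,"fingers":1},{"delta_pos":[0,12,0],"twist":0,"fingers":1},{"delta_pos":[0,8,0],"twist":0,"fingers":1},{"delta_pos":[0,8,0],"twist":0,"fingers":1}]'; python3 plan.py 581.7 10 50 -5.3;  python3 w2.py w3.png
```

```text
time: 9.45
tcp_pos: [582.0, 8.2, 50.1]
tcp_rot: [3.142, 0.0, -0.091]
force: [0.0, -0.8, -1.6]
grip_width: 21.7
finger_force: 40.0
t 9.45 tcp [582.    8.2  50.1] rot [180.    0.   -5.2] j [ 0.29  0.49 -0.31  0.   -0.77  1.19] F [ 0.  -0.8 -1.6] T [-0.   -0.02  0.01] w 21.7 ff 40.0
tool delta [-0.4 -1.8  0.1]
twist 0.1
scr none
tray 18114 [603.1 -44.2] [ 90.1 114.8] 85.9 z 2.2
plate 36790 [611.3  89.1] [174.4 112.9] 85.0 z 22.1
chip [ 228  138   66   95 2801] [628.5   3.   44.5]
chip [283 210   2  22  26] [596.4  -7.6  44. ]
chip [287 220  11  20 129] [581.2 -15.   19.9]
chip [232 309   2  24  30] [530.4  27.4  43.8]
```

View pics/w3.png

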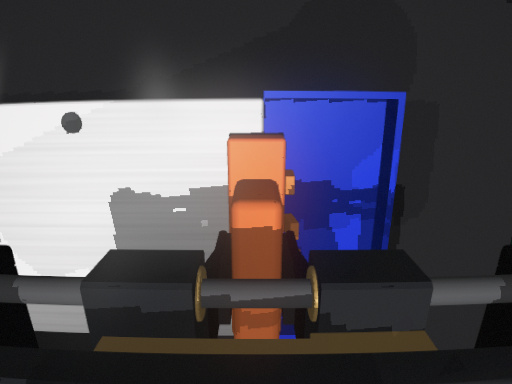

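Two chips show at the scraper's front edge, (290,182) and (290,228), dropping into the tray. I'll push 8 mm further, then back off, lift and look.

```bash
python3 -m crank '[{"delta_pos":[0,4,0],"twist":0,"fingers":1},{"delta_pos":[0,4,0],"twist":0,"fingers":1},{"delta_pos":[0,0,0],"twist":0,"fingers":1},{"delta_pos":[0,-10,0],"twist":0,"fingers":1},{"delta_pos":[0,-15,0],"twist":0,"fingers":1},{"delta_pos":[0,-15,-20],"twist":0,"fingers":1},{"delta_pos":[0,-10,-30],"twist":0,"fingers":1},{"delta_pos":[0,0,-30],"twist":0,"fingers":1},{"delta_pos":[0,0,0],"twist":0,"fingers":1},{"delta_pos":[0,0,0],"twist":0,"fingers":1},{"delta_pos":[0,0,0],"twist":0,"fingers":1}]'
cat > w3.py <<'E'
exec(open("wr.py").read())
a=np.radians(-5.3);x=np.array([np.cos(a),np.sin(a)]);y=np.array([-x[1],x[0]]);o=np.array([591,96])
m=(org&(Z>-10)&(Z<50)).astype(np.uint8)
n,l,st,c=cv2.connectedComponentsWithStats(m)
for i in range(1,n):
    if st[i,4]>15: q=np.median(W[(l==i)],0);print("chip",st[i],q.round(1),"fix",((q[:2]-o)@x).round(),((q[:2]-o)@y).round())
E
python3 w3.py w4.png; python3 plan.py 538.6 -304.6 100 13.4
```

```text
time: 10.6
tcp_pos: [584.7, 51.2, 128.5]
tcp_rot: [3.141, 0.003, -0.091]
force: [-0.2, -0.1, -2.2]
grip_width: 22.3
finger_force: 40.0
chip [330 151   7  13  80] [608.2 -14.7  20. ] fix 27.0 -109.0
chip [327 186   7  13  74] [577.7 -12.   19.9] fix -3.0 -109.0
chip [323 210  14  18 226] [548.8 -12.4   8.1] fix -32.0 -112.0
t 10.65 tcp [584.7  50.9 128.4] rot [179.9   0.2  -5.2] j [ 0.36  0.4  -0.21 -0.   -0.95  1.12] F [ 0.3 -0.  -2.4] T [-0.06 -0.06 -0.01] w 21.6 ff 40.0
tool delta [-13.5 358.2  28.4]
twist -18.6
```

View pics/w4.png

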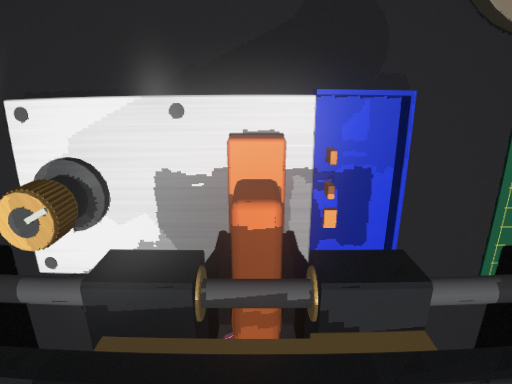

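The wrist picture shows all three chips in the tray at (332,157), (330,190) and (330,218). Two stand on end with their tops near 22 mm, so their centres are near 13 mm, which is low enough. Returning the scraper.

```bash
python3 plan.py 535 -275 29 -5.2; python3 -m crank '[{"delta_pos":[0,20,0],"twist":0,"fingers":1},{"delta_pos":[-2,35,0],"twist":0,"fingers":1},{"delta_pos":[-2,35,0],"twist":0,"fingers":1},{"delta_pos":[-2,35,0],"twist":0,"fingers":1},{"delta_pos":[-2,35,0],"twist":0,"fingers":1},{"delta_pos":[-2,35,0],"twist":0,"fingers":1},{"delta_pos":[-2,35,0],"twist":0,"fingers":1},{"delta_pos":[-2,35,0],"twist":0,"fingers":1},{"delta_pos":[-2,35,0],"twist":0,"fingers":1},{"delta_pos":[-2,24,15],"twist":0,"fingers":1},{"delta_pos":[0,0,25],"twist":0,"fingers":1},{"delta_pos":[0,0,25],"twist":0,"fingers":1}]';  python3 plan.py 535 -275 29 -5.2
```

```text
t 10.65 tcp [584.7  50.9 128.4] rot [179.9   0.2  -5.2] j [ 0.36  0.4  -0.21 -0.   -0.95  1.12] F [ 0.3 -0.  -2.4] T [-0.06 -0.06 -0.01] w 21.6 ff 40.0
tool delta [-19.8 329.1  99.4]
twist -0.0
time: 11.85
tcp_pos: [537.4, -271.2, 63.1]
tcp_rot: [-3.141, 0.002, -0.094]
force: [0.1, -0.2, -2.6]
grip_width: 21.6
finger_force: 40.0
t 11.85 tcp [ 537.4 -271.2   63.1] rot [-1.8e+02  1.0e-01 -5.4e+00] j [-0.2   0.5  -0.25 -0.   -0.83  1.68] F [ 0.1 -0.2 -2.6] T [-0.01  0.02  0.04] w 21.6 ff 40.0
tool delta [-2.   4.  34.1]
twist -0.2
```

```bash
python3 -m crank '[{"delta_pos":[0,0,15],"twist":0,"fingers":1},{"delta_pos":[0,0,10],"twist":0,"fingers":1},{"delta_pos":[0,0,4],"twist":0,"fingers":1},{"delta_pos":[0,0,0],"twist":0,"fingers":1},{"delta_pos":[0,0,0],"twist":0,"fingers":1}]';  python3 plan.py 535 -275 29 -5.2
```

```text
time: 12.35
tcp_pos: [539.1, -270.3, 36.8]
tcp_rot: [3.141, -0.001, -0.091]
force: [0.3, -0.2, -1.4]
grip_width: 21.6
finger_force: 40.0
t 12.35 tcp [ 539.1 -270.3   36.8] rot [ 1.8e+02 -1.0e-01 -5.2e+00] j [-0.2   0.53 -0.27  0.   -0.77  1.68] F [ 0.3 -0.2 -1.4] T [-0.02 -0.02  0.01] w 21.6 ff 40.0
tool delta [-3.6  5.   7.8]
twist -0.0
```

```bash
python3 -m crank '[{"delta_pos":[0,0,4],"twist":0,"fingers":1},{"delta_pos":[0,0,2],"twist":0,"fingers":1},{"delta_pos":[0,0,1.5],"twist":0,"fingers":1},{"delta_pos":[0,0,0],"twist":0,"fingers":1},{"delta_pos":[0,0,0],"twist":0,"fingers":1}]';  python3 plan.py 535 -275 29 -5.2
```

```text
time: 12.85
tcp_pos: [538.5, -270.2, 28.7]
tcp_rot: [3.142, -0.0, -0.091]
force: [0.4, 0.3, -2.0]
grip_width: 21.9
finger_force: 40.0
t 12.85 tcp [ 538.5 -270.2   28.7] rot [180.   -0.   -5.2] j [-0.2   0.55 -0.27  0.   -0.75  1.68] F [ 0.4  0.3 -2. ] T [0.02 0.02 0.01] w 21.9 ff 40.0
tool delta [-3.   5.1 -0.3]
twist -0.0
```

```bash
python3 -m crank '[{"delta_pos":[0,0,0.3],"twist":0,"fingers":0},{"delta_pos":[0,0,0],"twist":0,"fingers":0},{"delta_pos":[0,0,0],"twist":0,"fingers":0},{"delta_pos":[0,0,0],"twist":0,"fingers":0},{"delta_pos":[0,0,0],"twist":0,"fingers":0},{"delta_pos":[0,0,0],"twist":0,"fingers":0},{"delta_pos":[0,0,-25],"twist":0,"fingers":0},{"delta_pos":[0,0,-40],"twist":0,"fingers":0},{"delta_pos":[0,0,-45],"twist":0,"fingers":0},{"delta_pos":[0,0,-45],"twist":0,"fingers":0},{"delta_pos":[0,0,-25],"twist":0,"fingers":0},{"delta_pos":[0,0,0],"twist":0,"fingers":0}]' 50;  python3 w1.py w5.png; python3 plan.py 600 208 208 79
```

```text
time: 14.05
tcp_pos: [540.8, -271.1, 213.7]
tcp_rot: [3.139, -0.01, -0.091]
force: [-0.2, -0.9, 0.4]
grip_width: 86.6
finger_force: 0.0
rib 1082 [ 524.3 -268.9] [21.4 53.5] 85.3 z 62.8
foot 437 [ 328.3 -352.2] [ 6.4 69. ] 43.7 z 19.8
all 1525 [ 523.4 -268.8] [29.7 90.2] 84.4 z 62.3
mat 5233 [ 531.9 -267.3] [182.4 222.8] 84.6 z 1.1
t 14.1 tcp [ 539.3 -270.4  210.6] rot [180.   -0.3  -5.2] j [-0.2   0.35 -0.07 -0.   -1.14  1.68] F [ 0.4  0.2 -1.1] T [-0.01  0.02 -0.  ] w 86.9 ff 0.0
tool delta [  16.8 -481.9    2.6]
twist -84.2
```

```bash
python3 -m crank '[{"delta_pos":[1,-30,0],"twist":0,"fingers":0},{"delta_pos":[1,-42,0],"twist":0,"fingers":0},{"delta_pos":[1,-42,0],"twist":0,"fingers":0},{"delta_pos":[1,-42,0],"twist":0,"fingers":0},{"delta_pos":[2,-42,0],"twist":0,"fingers":0},{"delta_pos":[2,-42,0],"twist":0,"fingers":0},{"delta_pos":[2,-42,0],"twist":0,"fingers":0},{"delta_pos":[2,-42,0],"twist":0,"fingers":0},{"delta_pos":[2,-42,0],"twist":0,"fingers":0},{"delta_pos":[2,-42,0],"twist":0,"fingers":0},{"delta_pos":[1,-42,0],"twist":0,"fingers":0},{"delta_pos":[0,-30,0],"twist":-8,"fingers":0}]' >/dev/null; python3 -m crank '[{"delta_pos":[0,0,0],"twist":-8.5,"fingers":0},{"delta_pos":[0,0,0],"twist":-8.5,"fingers":0},{"delta_pos":[0,0,0],"twist":-8.5,"fingers":0},{"delta_pos":[0,0,0],"twist":-8.5,"fingers":0},{"delta_pos":[0,0,0],"twist":-8.5,"fingers":0},{"delta_pos":[0,0,0],"twist":-8.5,"fingers":0},{"delta_pos":[0,0,0],"twist":0,"fingers":0},{"delta_pos":[0,0,0],"twist":0,"fingers":0}]' >/dev/null
cat > w4.py <<'E'
exec(open("wr.py").read())
k=(Z>80)&(Z<98)&(d>0)
rect("cap",k)
# white line on top
m=k&(S<70)&(V>130)
n,l,st,c=cv2.connectedComponentsWithStats(m.astype(np.uint8))
for i in range(1,n):
    if st[i,4]>8:
        q=W[l==i][:,:2];print("line",st[i],q.mean(0).round(1),cv2.minAreaRect(q.astype(np.float32)))
E
python3 w4.py w6.png;python3 plan.py 600 208 120
```

```text
cap 1958 [598.8 208.6] [44.4 44.6] 60.2 z 89.4
line [257 188  21  14  77] [603. 196.] ((603.4612426757812, 196.2730712890625), (5.523930072784424, 19.81717300415039), 16.548742294311523)
t 16.15 tcp [598.7 206.  207.2] rot [-1.80e+02  1.00e-01  5.36e+01] j [ 0.59  0.41  0.01 -0.   -1.17  1.92] F [ 1.  -0.3 -0.2] T [-0.09 -0.05  0.01] w 86.9 ff 0.0
tool delta [ 2.4 -0.1 87.2]
```

View pics/w6.png

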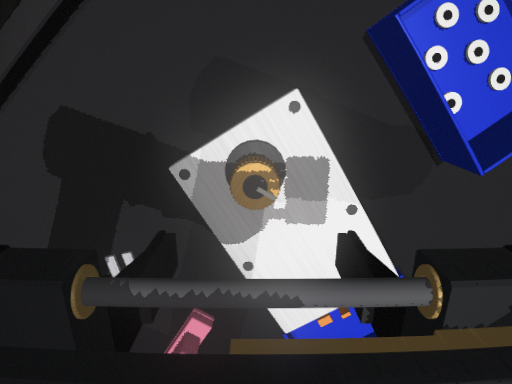

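The wrist picture shows the cap at (255,185) with its line pointing right and down. That gives about 1.99 rad to the stop, and the cap centre is at (599, 208.4). Descending around it and gripping.

```bash
python3 -m crank '[{"delta_pos":[2,-1,35],"twist":0,"fingers":0},{"delta_pos":[0,0,45],"twist":0,"fingers":0},{"delta_pos":[0,0,35],"twist":0,"fingers":0},{"delta_pos":[0,0,25],"twist":0,"fingers":0},{"delta_pos":[0,0,11],"twist":0,"fingers":0},{"delta_pos":[0,0,0],"twist":0,"fingers":0},{"delta_pos":[0,0,0],"twist":0,"fingers":0}]' 50;python3 plan.py 599 208.4 56
```

```text
time: 16.85
tcp_pos: [600.4, 208.9, 58.5]
tcp_rot: [3.14, -0.002, 0.938]
force: [0.2, -0.1, 0.0]
grip_width: 87.2
finger_force: 0.0
t 16.85 tcp [600.4 208.9  58.5] rot [ 1.799e+02 -1.000e-01  5.380e+01] j [ 0.59  0.55 -0.16  0.   -0.85  1.92] F [ 0.2 -0.1  0. ] T [-0.05 -0.06  0.01] w 87.2 ff 0.0
tool delta [-1.2 -0.9  2.5]
```

```bash
python3 -m crank '[{"delta_pos":[-1,-0.5,1.5],"twist":0,"fingers":1},{"delta_pos":[0,0,0],"twist":0,"fingers":1},{"delta_pos":[0,0,0],"twist":0,"fingers":1},{"delta_pos":[0,0,0],"twist":0,"fingers":1},{"delta_pos":[0,0,0],"twist":0,"fingers":1},{"delta_pos":[0,0,0],"twist":0,"fingers":1},{"delta_pos":[0,0,0],"twist":0,"fingers":1},{"delta_pos":[0,0,0],"twist":0,"fingers":1},{"delta_pos":[0,0,0],"twist":0,"fingers":1},{"delta_pos":[0,0,0],"twist":0,"fingers":1}]' 50;python3 plan.py 599 208.4 56
```

```text
time: 17.85
tcp_pos: [598.4, 208.0, 55.9]
tcp_rot: [-3.141, 0.0, 0.938]
force: [-0.4, -0.2, 0.6]
grip_width: 43.0
finger_force: 50.0
t 17.85 tcp [598.4 208.   55.9] rot [-180.     0.    53.8] j [ 0.59  0.55 -0.17 -0.   -0.85  1.92] F [-0.4 -0.2  0.6] T [ 0.17  0.26 -0.09] w 43.0 ff 50.0
tool delta [ 0.7  0.3 -0.1]
```

```bash
python3 -m crank '[{"delta_pos":[0,0,0.1],"twist":8,"fingers":1},{"delta_pos":[0,0,0.1],"twist":8,"fingers":1},{"delta_pos":[0,0,0.1],"twist":8,"fingers":1},{"delta_pos":[0,0,0.1],"twist":8,"fingers":1},{"delta_pos":[0,0,0.1],"twist":8,"fingers":1},{"delta_pos":[0,0,0.1],"twist":8,"fingers":1},{"delta_pos":[0,0,0.1],"twist":8,"fingers":1},{"delta_pos":[0,0,0.1],"twist":8,"fingers":1},{"delta_pos":[0,0,0.1],"twist":8,"fingers":1},{"delta_pos":[0,0,0.1],"twist":8,"fingers":1},{"delta_pos":[0,0,0.1],"twist":8,"fingers":1},{"delta_pos":[0,0,0],"twist":0,"fingers":1}]';python3 plan.py; python3 -m crank '[{"delta_pos":[0,0,0.1],"twist":6,"fingers":1},{"delta_pos":[0,0,0.1],"twist":6,"fingers":1},{"delta_pos":[0,0,0],"twist":4,"fingers":1},{"delta_pos":[0,0,0],"twist":0,"fingers":1},{"delta_pos":[0,0,0],"twist":0,"fingers":1}]';python3 plan.py
```

```text
time: 19.05
tcp_pos: [598.3, 208.3, 54.9]
tcp_rot: [-3.141, 0.0, -0.597]
force: [-3.0, 0.9, 1.3]
grip_width: 43.2
finger_force: 50.0
t 19.05 tcp [598.3 208.3  54.9] rot [-180.     0.   -34.2] j [ 0.59  0.55 -0.17 -0.   -0.85  0.38] F [-3.   0.9  1.3] T [ 0.54  0.6  -0.09] w 43.2 ff 50.0
time: 19.55
tcp_pos: [598.4, 208.4, 54.7]
tcp_rot: [-3.141, 0.0, -0.874]
force: [-3.5, 2.4, 2.7]
grip_width: 42.7
finger_force: 50.0
t 19.55 tcp [598.4 208.4  54.7] rot [-180.     0.   -50.1] j [ 0.59  0.55 -0.17 -0.   -0.85  0.11] F [-3.5  2.4  2.7] T [0.94 0.87 0.01] w 42.7 ff 50.0
```

Turned 103.9° with no stop yet. Continuing in small steps while watching the torque.

```bash
for i in 1; do python3 -m crank '[{"delta_pos":[0,0,0.1],"twist":4,"fingers":1},{"delta_pos":[0,0,0],"twist":3,"fingers":1},{"delta_pos":[0,0,0],"twist":0,"fingers":1}]' >/dev/null; python3 plan.py; python3 -m crank '[{"delta_pos":[0,0,0],"twist":3,"fingers":1},{"delta_pos":[0,0,0],"twist":0,"fingers":1}]' >/dev/null; python3 plan.py; python3 -m crank '[{"delta_pos":[0,0,0],"twist":3,"fingers":1},{"delta_pos":[0,0,0],"twist":0,"fingers":1}]' >/dev/null; python3 plan.py;  done
```

```text
t 19.85 tcp [598.4 208.3  54.6] rot [-180.     0.   -57.1] j [ 0.59  0.55 -0.17 -0.   -0.85 -0.02] F [-2.9  3.1  2.8] T [ 1.09  0.9  -0.09] w 42.6 ff 50.0
t 20.05 tcp [598.4 208.4  54.6] rot [-180.     0.   -60.1] j [ 0.59  0.55 -0.17 -0.   -0.85 -0.07] F [-3.5  3.1  3.2] T [ 1.16  1.02 -0.08] w 42.9 ff 50.0
t 20.25 tcp [598.4 208.4  54.5] rot [-180.     0.   -63.1] j [ 0.59  0.55 -0.17 -0.   -0.85 -0.12] F [-3.4  4.3  3.4] T [ 1.16  0.95 -0.14] w 43.2 ff 50.0
```

```bash
for i in 1; do python3 -m crank '[{"delta_pos":[0,0,0],"twist":3,"fingers":1},{"delta_pos":[0,0,0],"twist":0,"fingers":1}]' >/dev/null; python3 plan.py; python3 -m crank '[{"delta_pos":[0,0,0],"twist":3,"fingers":1},{"delta_pos":[0,0,0],"twist":0,"fingers":1}]' >/dev/null; python3 plan.py; python3 -m crank '[{"delta_pos":[0,0,0],"twist":3,"fingers":1},{"delta_pos":[0,0,0],"twist":0,"fingers":1}]' >/dev/null; python3 plan.py;  done
```

```text
t 20.45 tcp [598.5 208.1  54.5] rot [ 1.80e+02 -1.00e-01 -6.58e+01] j [ 0.59  0.55 -0.17  0.   -0.85 -0.17] F [-3.4  3.   3.5] T [0.85 0.82 1.21] w 43.2 ff 50.0
t 20.65 tcp [599.  206.9  54.6] rot [ 1.8e+02 -1.0e-01 -6.9e+01] j [ 0.59  0.55 -0.17  0.   -0.85 -0.22] F [-0.1 -2.4  2.2] T [-0.56 -0.08  0.81] w 43.0 ff 50.0
t 20.85 tcp [599.2 206.   54.6] rot [180.   -0.2 -72. ] j [ 0.59  0.55 -0.17  0.   -0.85 -0.28] F [ 0.9 -5.7  2.4] T [-1.49 -0.52  1.13] w 42.9 ff 50.0
```

The torque jumped at yaw ≈ -65.6°, so the cap is at its stop and the pads now slip slightly. Hold briefly, then back off 90°.

```bash
python3 -m crank '[{"delta_pos":[0,0,0],"twist":0,"fingers":1},{"delta_pos":[0,0,0],"twist":-5,"fingers":1},{"delta_pos":[0,0,-0.1],"twist":-8.5,"fingers":1},{"delta_pos":[0,0,-0.1],"twist":-8.5,"fingers":1},{"delta_pos":[0,0,-0.1],"twist":-8.5,"fingers":1},{"delta_pos":[0,0,-0.1],"twist":-8.5,"fingers":1},{"delta_pos":[0,0,-0.1],"twist":-8.5,"fingers":1},{"delta_pos":[0,0,-0.1],"twist":-8.5,"fingers":1},{"delta_pos":[0,0,-0.1],"twist":-8.5,"fingers":1},{"delta_pos":[0,0,-0.1],"twist":-8.5,"fingers":1},{"delta_pos":[0,0,-0.1],"twist":-8.5,"fingers":1},{"delta_pos":[0,0,-0.1],"twist":-8.5,"fingers":1}]'; python3 -m crank '[{"delta_pos":[0,0,0],"twist":0,"fingers":1},{"delta_pos":[0,0,0],"twist":0,"fingers":1},{"delta_pos":[0,0,0],"twist":0,"fingers":1}]'>/dev/null; python3 plan.py
python3 - <<'E'
from h import *
p,d,c=shot("top");q,_,_=shot("scene")
A=cv2.resize(p[140:220,110:230],(720,480),interpolation=cv2.INTER_CUBIC)
pw,_,_=shot("wrist")
big=np.hstack([cv2.resize(q[100:220,250:400],(400,320)),cv2.resize(p[140:250,110:310],(400,320))])
big=np.vstack([big,cv2.resize(pw[130:290,140:380],(800,280))])
cv2.imwrite("pics/fin.png",big[:,:,::-1])
E
```

```text
time: 22.05
tcp_pos: [600.8, 209.0, 55.6]
tcp_rot: [-3.14, -0.006, 0.315]
force: [3.0, 2.5, -1.2]
grip_width: 43.1
finger_force: 50.0
t 22.35 tcp [600.8 208.9  55.6] rot [-179.9   -0.3   17.6] j [ 0.59  0.55 -0.17  0.   -0.84  1.29] F [ 5.1  2.2 -2. ] T [ 0.57 -1.64  0.08] w 43.0 ff 50.0
```

View pics/fin.png

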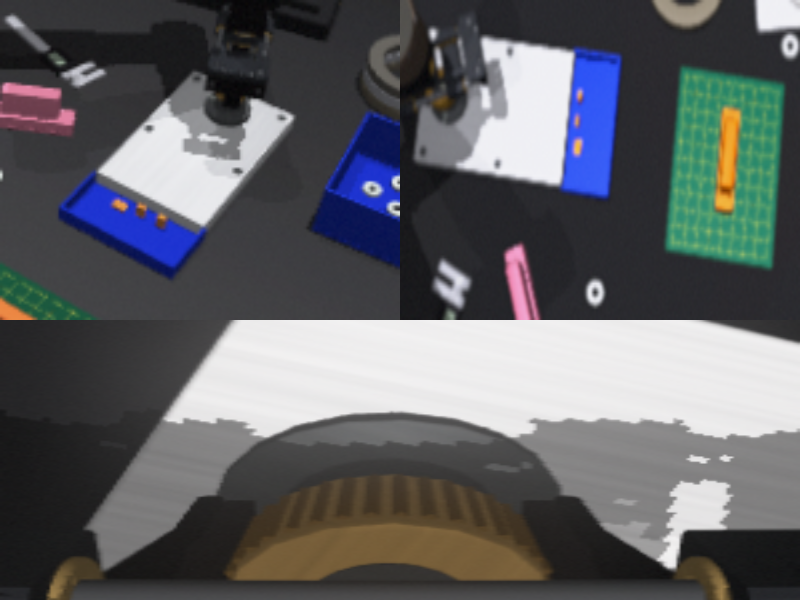

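The composite shows the chips in the tray, the scraper standing on the mat and the cap gripped. The tool has turned back 89.6°, and the pads may have wound up by up to 6°. I'll add 3° to centre the error, let it settle and hand in.

```bash
python3 -m crank '[{"delta_pos":[0,0,0],"twist":-3,"fingers":1},{"delta_pos":[0,0,0],"twist":0,"fingers":1},{"delta_pos":[0,0,0],"twist":0,"fingers":1},{"delta_pos":[0,0,0],"twist":0,"fingers":1},{"delta_pos":[0,0,0],"twist":0,"fingers":1}]'>/dev/null; python3 plan.py; python3 -c "
from cell import *
print(sign_off())"
```

```text
t 23.0 tcp [600.7 209.   55.6] rot [-179.9   -0.3   20.6] j [ 0.59  0.55 -0.17  0.   -0.84  1.34] F [ 4.4  3.1 -1.5] T [ 0.67 -1.57  0.05] w 43.1 ff 50.0
the job is handed in; nothing more can be done
None
```

I handed the job in at 23 s with no verdict returned: the chips are in the tray, the scraper is let go upright on the mat, and the cap went to its stop, came back about a quarter turn (by tool angle; its white line was hidden) and is held at 50 N.

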